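# Hang up the cordless hand microphone

### The job

The cordless hand microphone has been left lying on the desk. Pick it up by its head end, ease your grip so that it swings down and hangs head up from your fingers, clear of desk and hanger, tighten again without dropping it, then hang it by the button on its back in the slot of the microphone hanger and let go. Leave the tape roll, the mug and the mains adapter where they are.

Things in the scene. Friction and masses are not known exactly. Their poses are not given: they have to be found in the camera images.
- mic: Black cordless hand microphone, about 0.3 kg, lying on its front. Origin: centre of its underside as it lies. x: along its length (-60 to 60 mm) to the head end, y: across, z: out of its back (up as it lies). Head half (x above 4 mm) 50 mm wide, 36 thick; tail half 42 wide, 34 thick. Weight centred near x = -11, z = 17 mm. Once hung: x up, z towards the hanger's post.
- mic_studs (a point): Midpoint of the two side studs (x = 40, y = 0, z = 20 mm in the mic's frame): a round rubber stud 7 mm across, 3 mm proud on each long side, 56 mm over both. Pinched by them the mic is tail-heavy: a firm grip (80 N) keeps it about level; eased to some 5 N a finger it turns about the studs until the tail hangs down; much below that it slips out.
- mic_button (a point): Middle of the neck of the steel hanging button on the back (x = 24, y = 0, z = 42 mm in the mic's frame: 16 mm tailwards and 22 mm backwards of the studs). Neck 8 mm across, z = 36 to 48 mm; head 18 mm across, z = 48 to 53 mm.
- hanger: Fixed microphone hanger. Origin: on the desk under the clip plate's middle, z up. Dark base 12 mm high (x -80 to 60, y -50 to 50 mm), post 24 mm wide, 125 high (x -47 to -27 mm), aluminium clip plate (x -2 to 2 mm, 40 mm wide, 45 mm above desk and up). The mic hangs on the plate's +x side, its back to the plate, button neck in the slot, button head between plate and post.
- slot (a point): Middle of the slot's floor in the clip plate, 105 mm above the desk; axes as the hanger's. Slot open at the top: 12 mm wide for 16 mm above its floor, then flaring to about 32 mm at 30 mm above the floor, where the prongs end (34 mm). 25 mm free depth between plate and post.
- tape: Roll of packing tape lying flat, 100 mm across, 48 mm high; origin: centre of its underside. To be left alone.
- mug: White mug, 80 mm across, 95 mm high; origin: centre of its underside. To be left alone.
- adapter: Black mains adapter block 75 x 50 x 34 mm; origin: centre of its underside. To be left alone.
Mind the look-alikes: they are no part of the job. Leave any orange or red look-alike of the hanger alone.

How it is judged (in metres and radians):
On the way:
1. the microphone hangs head up from the fingers, clear of desk and hanger (angle between mic's own x axis and vertical below 0.4 rad and height (world z) of mic above 0.08 m and contact force between mic and the fingers above 0.5 N and contact force between mic and hanger below 0.1 N), for 0.2 s.
At the end, for the whole second after the job is handed in: The microphone hangs at rest on the hanger, head up (within 0.35 rad of upright), the button's neck down on the slot's floor (its middle within 10 mm above the floor, 7 mm sideways and 10 mm along the neck), and nothing holds it (x of mic_button in the frame of slot between -0.01 and 0.01 m and y of mic_button in the frame of slot between -0.007 and 0.007 m and z of mic_button in the frame of slot between -0.003 and 0.01 m and angle between mic's own x axis and vertical below 0.35 rad and contact force between mic and the fingers below 0.05 N and linear speed of mic below 0.03 m/s); the robot touches nothing.
It fails at once if the microphone is dropped or flung (linear speed of mic above 1.2 m/s).
It fails at once if the tape roll, mug or adapter is disturbed (distance of any of tape, mug, adapter from where it was at the start of the episode above 0.02 m).
It also fails if it takes over 58 s, if anything falls off the work surface, if the arm or the gripper's body presses on something with over 40 N, if the wrist force passes 120 N, or if a joint passes its speed limit or range.

### The arm

A 6-joint arm with a two-finger parallel gripper is mounted at the origin on the work surface. World frame = base frame: x ahead of the robot, y to its left, z up, the work surface at z = 0. Lengths are in mm, angles in degrees, forces in N, time in s.
With the tool pointing down it reaches from about 300 to 850 mm from the base axis. Payload 4.2 kg.
Tool frame: the origin (TCP) lies at the very end of the fingers, on their centre line; the grasp point (between the pads) lies 19 mm behind it (env.grasp_offset is the distance from the TCP to the grasp point, in mm); z points along the fingers, y is the line along which they close (so a half turn about z gives the same grasp; the last joint's range is limited). The gripper opens to 91 mm and grips with 3 to 60 N. Pads are 32 mm wide; open, the fingers measure 118 mm over their backs; the gripper's body (76 mm by 178 mm) begins 60 mm behind the grasp point.
Start: joints at [70.531, 18.312, 89.639, -0, 72.044, -1.146], TCP at [180.769, 545.862, 213.976] pointing down, gripper open.
Joint ranges: [-177.97, 177.97], [-48.28, 115.42], [12.27, 149.76], [-77.06, 257.06], [2.81, 150.46], [-146.56, 146.56]. Speed limits (degrees/s): [147.25, 147.25, 180, 180, 180, 180].

### API

Orientations are given as [roll, pitch, yaw] about the fixed x, y, z axes, in that order (R = Rz(yaw) Ry(pitch) Rx(roll)).
In Python, from workcell import env gives the robot as it stands. The module is installed in compiled form; this text tells all that it offers.
- The arm moves only by the tool send_rows, never from a script. Its argument "motion" is a list of rows, each an object of numbers: "tx", "ty", "tz": the shift along the tool's x, y, z in units of 500 mm (1.0 is 500 mm); "rx", "ry", "rz": the turn, a rotation vector about the tool's x, y, z in units of 30 degrees (1.0 is 30 degrees); "gripper": the closure, from -1 (fully open) to 1 (shut). In form: [{"tx": .., "ty": .., "tz": .., "rx": .., "ry": .., "rz": .., "gripper": ..}, ...]. A call has 1 to 12 rows; each row shifts and turns the commanded pose from where the row before left it, along the tool's axes as they then stand; what a row does not reach is not made up. A row lasts 1/8 s, in which the tool goes at most 62.5 mm and 10.7 degrees, less where a joint would pass 70% of its speed; a pose out of reach is approached as far as the arm can. A call with a number of a shift or a turn outside -1 to 1 is refused whole. A call with a gripper value outside its range is refused whole. The fingers move at their own pace and stop on an object; "grip_force" is the grip in N (left out, the last holds). Time passes only in rows, so rows that do not move let the fingers close. It gives the time, the measured TCP pose, the force, the opening and the grip force at its end, in the units of the state.
- env.state(): the state, without advancing time (a new reading comes with each control period).
- env.grab_frame(name): name is "side" or "top"; returns a dict with "frame" (400x640x3 uint8, red, green, blue), "vertical_fov" (degrees; the focal length in pixels is half the picture's height over the tangent of half this angle, whatever the lens; pixels are square), "cx", "cy" (the principal point, pixels), "rvec" (rotation vector, rad) and "tvec" (3), from world to camera coordinates, as OpenCV has them. Camera axes: x right, y down, z forward; pixel columns grow to the right and rows downward; lengths in mm; the calibration is good to about 2 mm. A picture is of the moment at which its call begins. There is no depth.
- env.job_done(): hands the job in; it is judged then, once.
The state is a dict: "time_s": time; "qpos": joint angles; "qvel": joint speeds; "effort": joint torques, N m; "ee_pos": TCP position; "ee_rot": TCP orientation; "force": force on the tool from outside, world axes, zero at the start; "torque": the same for the moment, N m; "gripper_width": finger opening in mm; "gripper_force": force on a finger pad.
Only numpy, scipy, OpenCV 4.12 (cv2) and the standard library are available. Lean on these libraries where they do the work, as an engineer would, in place of code of your own. Each camera call takes 0.05 s, during which the arm holds its last target. There are 200 camera calls.

## Working session

There is one attempt and no reset: what is moved stays moved. The work goes in short steps, Python scripts to look and compute and a tool call to move; the robot and the scene stay as the last step left them, time stands still between calls to the robot, and variables do not carry over. Pictures are saved under pics/ and viewed, at most 10 in all, crops included, and the job is handed in when it is done.

Besides the shell and the picture viewer there is one more tool, called after "Emit:" by a JSON object that holds its "api" and its "payload". send_rows: Moves the arm, as the interface text tells. Shifts and turns lie within -1 to 1; 1 stands for 500 mm of shift or 30 degrees of turn. Its arguments: {"type":"object","properties":{"motion":{"type":"array"},"grip_force":{"type":"number"}},"required":["motion"]}

```bash
mkdir -p pics; cat > h.py <<'E'
import numpy as np, cv2
from workcell import env
def cam(n):
    d=env.grab_frame(n); f=d["frame"]; F=f.shape[0]/2/np.tan(np.radians(d["vertical_fov"])/2)
    K=np.array([[F,0,d["cx"]],[0,F,d["cy"]],[0,0,1]]); R=cv2.Rodrigues(np.array(d["rvec"],float))[0]; t=np.array(d["tvec"],float).ravel()
    return f,K,R,t
def save(n,f): cv2.imwrite("pics/"+n+".png",cv2.cvtColor(f,cv2.COLOR_RGB2BGR))
def ray(K,R,t,p): return -R.T@t, R.T@np.linalg.inv(K)@np.array([p[0],p[1],1.])
def onz(K,R,t,p,z):
    o,d=ray(K,R,t,p); return o+d*(z-o[2])/d[2]
def proj(K,R,t,P):
    q=(R@np.array(P,float).T).T+t; q=q@K.T; return q[...,:2]/q[...,2:]
def tri(c1,p1,c2,p2):
    o,d=ray(*c1,p1);u,e=ray(*c2,p2)
    s=np.linalg.lstsq(np.stack([d,-e],1),u-o,rcond=None)[0]
    a,b=o+s[0]*d,u+s[1]*e; return (a+b)/2,np.linalg.norm(a-b)
E
python3 - <<'E'
from h import *
for n in("top","side"):
    f,K,R,t=cam(n); save(n,f); print(n,-R.T@t,K[0,0],K[:2,2],R[2])
print(env.state())
E
```

```text
top [ 406.46184762    3.98644009 1461.48519111] 471.79298879081927 [313.60872029 203.26521855] [ 0.10445612 -0.00282591 -0.99452548]
side [  45.65793971 -671.26578441  887.14042956] 463.6941272218864 [320.81764358 204.58366531] [ 0.43725379  0.58011623 -0.68722215]
{'time_s': 0.1, 'qpos': array([ 7.05311489e+01,  1.83484580e+01,  8.96985736e+01,  5.34678596e-04,
        7.20437491e+01, -1.14457631e+00]), 'qvel': array([-0.05201856, -0.18157809, -0.09168592,  0.00524732,  0.06096503,
        0.02844976]), 'effort': array([ 1.16077594e-03, -4.13337636e+01, -2.32511687e+01,  7.30623049e-02,
        4.22214798e-02, -5.84295594e-05]), 'ee_pos': array([180.61293011, 545.43072007, 213.20524887]), 'ee_rot': array([-1.79909248e+02, -2.32164240e-03,  1.61675558e+02]), 'force': array([-1.08480519,  0.49209644,  0.62697774]), 'torque': array([-0.07294334,  0.03266505,  0.05966586]), 'gripper_force': 0.0, 'gripper_width': 91.18767888866596}
```

View pics/top.png

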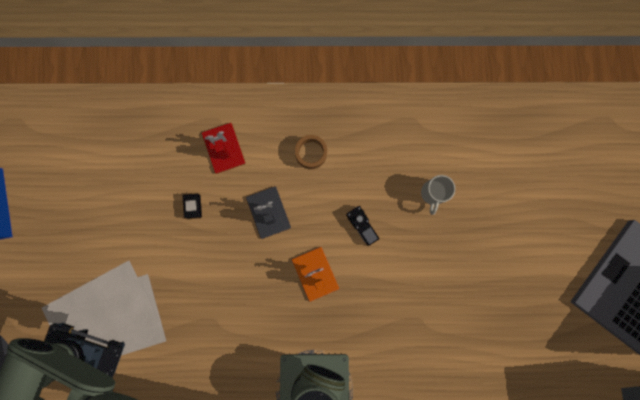

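View pics/side.png

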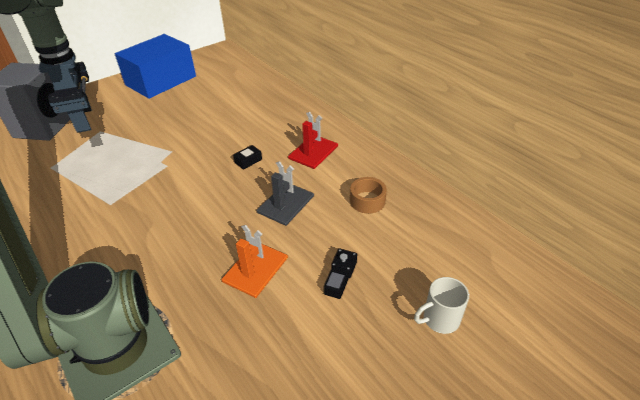

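The top view shows three hangers: dark (268,212), red (222,148) and orange (317,273). The dark one is the one meant, since the coloured ones are look-alikes. There are two black things: the long one with a button (363,225) is the mic, and the small one (192,206) is the adapter. In the side view the mic is at (341,273) and the dark hanger at (287,195). One enlarged crop should confirm this.

```bash
python3 - <<'E'
import cv2,numpy as np
a=cv2.imread("pics/top.png");b=cv2.imread("pics/side.png")
c=lambda i,x,y:cv2.resize(i[y:y+60,x:x+80],(400,300),interpolation=cv2.INTER_CUBIC)
o=np.vstack([np.hstack([c(a,325,195),c(a,230,180)]),np.hstack([c(b,300,240),c(b,248,160)])])
o=cv2.convertScaleAbs(o,alpha=1.8,beta=15)
cv2.imwrite("pics/crop.png",o)
E
```

```text
(no output)
```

View pics/crop.png

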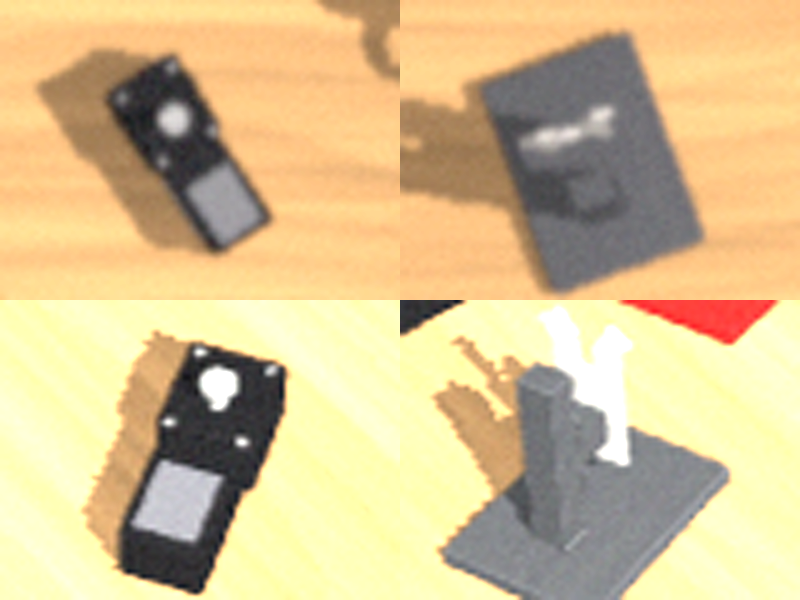

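The crop confirms both. On the mic, the white button is near top (360,219) at the wide head end, and the grey label is on the tail. The dark hanger's aluminium plate is on the up-image side of its post. Next I measure both by mask.

```bash
cat > meas.py <<'E'
from h import *
f,*c=cam("top"); s,*d=cam("side")
hsv=cv2.cvtColor(f,cv2.COLOR_RGB2HSV).astype(int)
def comp(m,seed,off=(0,0)):
    n,l=cv2.connectedComponents(m.astype(np.uint8)); y,x=seed[1],seed[0]
    return l==l[y,x]
# hanger base: grey
m=((hsv[...,1]<75)&(hsv[...,2]<110)); m=comp(m,(280,225)); print("base px",m.sum())
m=cv2.morphologyEx(m.astype(np.uint8),cv2.MORPH_CLOSE,np.ones((9,9)))
ct=max(cv2.findContours(m,0,2)[0],key=cv2.contourArea)
r=cv2.minAreaRect(ct); P=np.array([onz(*c,p,12) for p in cv2.boxPoints(r)])
print(P.round(1)); ctr=P.mean(0); print("ctr",ctr,"sides",[np.linalg.norm(P[i]-P[i-1]).round(1) for i in range(4)])
e=[P[i]-P[i-1] for i in range(2)]; L=max(e,key=np.linalg.norm); L/=np.linalg.norm(L); L*=np.sign(L[0])
print("hanger yaw",np.degrees(np.arctan2(L[1],L[0])),"origin",(ctr+10*L).round(1))
O=ctr+10*L; O[2]=0
y=np.array([-L[1],L[0],0])
for q in [(0,0,105),(0,14,139),(0,-14,139)]: print("pred",q,[proj(*k,O+L*q[0]+y*q[1]+[0,0,q[2]]).round(1) for k in(c,d)])
# mic
sub=np.zeros(f.shape[:2],bool); sub[195:255,335:390]=1
def btn(img,x0,y0,x1,y1):
    g=img[y0:y1,x0:x1].min(2).astype(float); w=np.clip(g-g.max()*.6,0,None)
    k=(g>g.max()*.6); n,l,st,ce=cv2.connectedComponentsWithStats(k.astype(np.uint8)); i=1+st[1:,4].argmax(); return ce[i]+[x0,y0],st[i,4]
bt,at=btn(f,354,213,366,225); bs,as_=btn(s,336,250,352,264); print("button px",bt,at,bs,as_)
print("btn top@50.5+3",onz(*c,bt,53).round(1),"side",onz(*d,bs,53).round(1),"tri",tri(c,bt,d,bs))
v=hsv[...,2]; m=(v<60)&sub|((hsv[...,1]<70)&sub)
m=cv2.morphologyEx(m.astype(np.uint8),cv2.MORPH_OPEN,np.ones((3,3)));m=comp(m,(352,213) if m[213,352] else (356,215))
ct=max(cv2.findContours(m.astype(np.uint8),0,2)[0],key=cv2.contourArea); r=cv2.minAreaRect(ct)
P=np.array([onz(*c,p,30) for p in cv2.boxPoints(r)]); print(P.round(1),"sides",[np.linalg.norm(P[i]-P[i-1]).round(1) for i in range(4)],P.mean(0))
e=[P[i]-P[i-1] for i in range(2)]; L=max(e,key=np.linalg.norm);L*=np.sign(L[0]);print("mic yaw",np.degrees(np.arctan2(L[1],L[0])))
E
python3 meas.py
```

```text
base px 1392
[[579.8 211.3  12. ]
 [613.8 119.   12. ]
 [484.3  71.2  12. ]
 [450.9 162.8  12. ]]
ctr [532.16651409 141.06316826  12.        ] sides [np.float64(137.7), np.float64(98.3), np.float64(138.1), np.float64(97.4)]
hanger yaw 20.61676710399207 origin [541.5 144.6  12. ]
pred (0, 0, 105) [array([263.6, 206. ]), array([284.3, 173.3])]
pred (0, 14, 139) [array([257.7, 206.6]), array([279. , 161.5])]
pred (0, -14, 139) [array([267. , 203.1]), array([287.8, 164.9])]
button px [359.41935484 218.4516129 ] 31 [343.18181818 256.81818182] 44
btn top@50.5+3 [ 508.2 -136.9   53. ] side [ 508.4 -140.2   53. ] tri (array([ 509.20506865, -137.75387119,   49.94718521]), np.float64(1.9352849359735629))
[[ 525.   -92.8   30. ]
 [ 552.4 -138.9   30. ]
 [ 450.5 -198.1   30. ]
 [ 423.6 -152.3   30. ]] sides [np.float64(117.6), np.float64(53.6), np.float64(117.8), np.float64(53.2)] [ 487.88902829 -145.53260391   30.        ]
mic yaw 30.367584429589254
```

Both fit: the base measures 138x98 mm against 140x100, and the button triangulates to z≈50. The mic's studs are near (522,-130) at yaw 30.4°, and the hanger's origin is near (541.5,144.6) at yaw 20.6°. I'll plan the move above the mic.

```bash
cat > plan.py <<'E'
import sys,json,numpy as np
from scipy.spatial.transform import Rotation as Ro
from workcell import env
def pose():
    s=env.state(); return s["ee_pos"],s["ee_rot"]
def plan(p0,r0,p1,r1,n,dp=4):
    A=Ro.from_euler("xyz",r0,degrees=True);B=Ro.from_euler("xyz",r1,degrees=True)
    w=np.degrees((A.inv()*B).as_rotvec())/n; w30=np.round(w/30,dp); p=np.array(p0,float);rows=[]
    for i in range(n):
        d=np.round(A.inv().apply((np.array(p1)-p)/(n-i))/500,dp); p=p+A.apply(d*500); A=A*Ro.from_rotvec(w30*30,degrees=True)
        rows.append({k:float(v) for k,v in zip(("tx","ty","tz","rx","ry","rz"),[*d,*w30]) if abs(v)>0})
    for i in range(0,n,12): print(json.dumps(rows[i:i+12]))
    print("end",p.round(1),A.as_euler("xyz",degrees=True).round(2))
E
python3 - <<'E'
from plan import *
plan([180.77,545.86,213.98],[180,0,161.68],[522,-130,150],[180,0,30.4],16,3)
E
```

```text
[{"tx": -0.067, "ty": -0.067, "tz": 0.008, "rz": 0.274}, {"tx": -0.076, "ty": -0.057, "tz": 0.008, "rz": 0.274}, {"tx": -0.083, "ty": -0.045, "tz": 0.008, "rz": 0.274}, {"tx": -0.089, "ty": -0.033, "tz": 0.008, "rz": 0.274}, {"tx": -0.093, "ty": -0.02, "tz": 0.008, "rz": 0.274}, {"tx": -0.094, "ty": -0.006, "tz": 0.008, "rz": 0.274}, {"tx": -0.094, "ty": 0.007, "tz": 0.008, "rz": 0.274}, {"tx": -0.092, "ty": 0.021, "tz": 0.008, "rz": 0.274}, {"tx": -0.088, "ty": 0.034, "tz": 0.008, "rz": 0.274}, {"tx": -0.083, "ty": 0.046, "tz": 0.008, "rz": 0.274}, {"tx": -0.075, "ty": 0.057, "tz": 0.008, "rz": 0.274}, {"tx": -0.066, "ty": 0.068, "tz": 0.008, "rz": 0.274}]
[{"tx": -0.056, "ty": 0.076, "tz": 0.008, "rz": 0.274}, {"tx": -0.045, "ty": 0.084, "tz": 0.008, "rz": 0.274}, {"tx": -0.032, "ty": 0.089, "tz": 0.008, "rz": 0.274}, {"tx": -0.019, "ty": 0.093, "tz": 0.008, "rz": 0.274}]
end [ 521.9 -130.1  150. ] [180.     0.    30.16]
```

Emit:
{"api": "send_rows", "payload": {"motion": [{"tx": -0.067, "ty": -0.067, "rz": 0.274, "gripper": -1}, {"tx": -0.076, "ty": -0.057, "rz": 0.274}, {"tx": -0.083, "ty": -0.045, "rz": 0.274}, {"tx": -0.089, "ty": -0.033, "rz": 0.274}, {"tx": -0.093, "ty": -0.02, "rz": 0.274}, {"tx": -0.094, "ty": -0.006, "rz": 0.274}, {"tx": -0.094, "ty": 0.007, "rz": 0.274}, {"tx": -0.092, "ty": 0.021, "rz": 0.274}, {"tx": -0.088, "ty": 0.034, "rz": 0.274}, {"tx": -0.083, "ty": 0.046, "rz": 0.274}, {"tx": -0.075, "ty": 0.057, "rz": 0.274}, {"tx": -0.066, "ty": 0.068, "rz": 0.274}]}}

```text
invalid input at $.motion[0]: expected keys tx, ty, tz, rx, ry, rz, gripper
```

Emit:
{"api": "send_rows", "payload": {"motion": [{"tx": -0.056, "ty": 0.076, "rz": 0.274}, {"tx": -0.045, "ty": 0.084, "rz": 0.274}, {"tx": -0.032, "ty": 0.089, "rz": 0.274}, {"tx": -0.019, "ty": 0.093, "rz": 0.274}, {"tz": 0.065}, {"tz": 0.065}, {}, {}]}}

```text
invalid input at $.motion[0]: expected keys tx, ty, tz, rx, ry, rz, gripper
```

All the keys are needed in every row.

Emit:
{"api": "send_rows", "payload": {"motion": [{"tx": -0.067, "ty": -0.067, "tz": 0, "rx": 0, "ry": 0, "rz": 0.274, "gripper": -1}, {"tx": -0.076, "ty": -0.057, "tz": 0, "rx": 0, "ry": 0, "rz": 0.274, "gripper": -1}, {"tx": -0.083, "ty": -0.045, "tz": 0, "rx": 0, "ry": 0, "rz": 0.274, "gripper": -1}, {"tx": -0.089, "ty": -0.033, "tz": 0, "rx": 0, "ry": 0, "rz": 0.274, "gripper": -1}, {"tx": -0.093, "ty": -0.02, "tz": 0, "rx": 0, "ry": 0, "rz": 0.274, "gripper": -1}, {"tx": -0.094, "ty": -0.006, "tz": 0, "rx": 0, "ry": 0, "rz": 0.274, "gripper": -1}, {"tx": -0.094, "ty": 0.007, "tz": 0, "rx": 0, "ry": 0, "rz": 0.274, "gripper": -1}, {"tx": -0.092, "ty": 0.021, "tz": 0, "rx": 0, "ry": 0, "rz": 0.274, "gripper": -1}, {"tx": -0.088, "ty": 0.034, "tz": 0, "rx": 0, "ry": 0, "rz": 0.274, "gripper": -1}, {"tx": -0.083, "ty": 0.046, "tz": 0, "rx": 0, "ry": 0, "rz": 0.274, "gripper": -1}, {"tx": -0.075, "ty": 0.057, "tz": 0, "rx": 0, "ry": 0, "rz": 0.274, "gripper": -1}, {"tx": -0.066, "ty": 0.068, "tz": 0, "rx": 0, "ry": 0, "rz": 0.274, "gripper": -1}]}}

```text
time_s: 1.7
ee_pos: [437.0, 37.7, 214.0]
ee_rot: [180.0, -0.0, 62.8]
force: [-0.0, -0.3, 0.6]
gripper_width: 91.1
gripper_force: 0.0
```

Emit:
{"api": "send_rows", "payload": {"motion": [{"tx": -0.056, "ty": 0.076, "tz": 0, "rx": 0, "ry": 0, "rz": 0.274, "gripper": -1}, {"tx": -0.045, "ty": 0.084, "tz": 0, "rx": 0, "ry": 0, "rz": 0.274, "gripper": -1}, {"tx": -0.032, "ty": 0.089, "tz": 0, "rx": 0, "ry": 0, "rz": 0.274, "gripper": -1}, {"tx": -0.019, "ty": 0.093, "tz": 0, "rx": 0, "ry": 0, "rz": 0.274, "gripper": -1}, {"tx": 0, "ty": 0, "tz": 0.065, "rx": 0, "ry": 0, "rz": 0, "gripper": -1}, {"tx": 0, "ty": 0, "tz": 0.065, "rx": 0, "ry": 0, "rz": 0, "gripper": -1}, {"tx": 0, "ty": 0, "tz": 0, "rx": 0, "ry": 0, "rz": 0, "gripper": -1}, {"tx": 0, "ty": 0, "tz": 0, "rx": 0, "ry": 0, "rz": 0, "gripper": -1}]}}

```text
time_s: 2.7
ee_pos: [522.7, -130.3, 150.0]
ee_rot: [179.9, -0.1, 30.2]
force: [-0.0, 0.1, 0.7]
gripper_width: 91.1
gripper_force: 0.0
```

```bash
python3 - <<'E'
from h import *
import numpy as np
np.set_printoptions(suppress=True,precision=2)
s=env.state(); print(s["ee_pos"],s["ee_rot"],s["qpos"],s["time_s"])
f,*c=cam("side"); g,*d=cam("top")
P=np.array([[522,-130,20],[508.3,-138.5,53]]); print(proj(*c,P),proj(*c,s["ee_pos"]),proj(*d,P))
o=np.hstack([cv2.resize(f[170:320,270:420],(400,400)),cv2.resize(g[160:260,310:410],(400,400))]);save("above",cv2.convertScaleAbs(o,alpha=1.8,beta=15))
E
```

```text
[ 522.66 -130.25  150.02] [179.93  -0.08  30.17] [-15.22  17.86 100.12   0.01  61.92  44.61] 2.7
[[344.57 260.46]
 [342.7  256.41]] [346.09 222.68] [[356.04 214.74]
 [359.95 218.41]]
```

View pics/above.png

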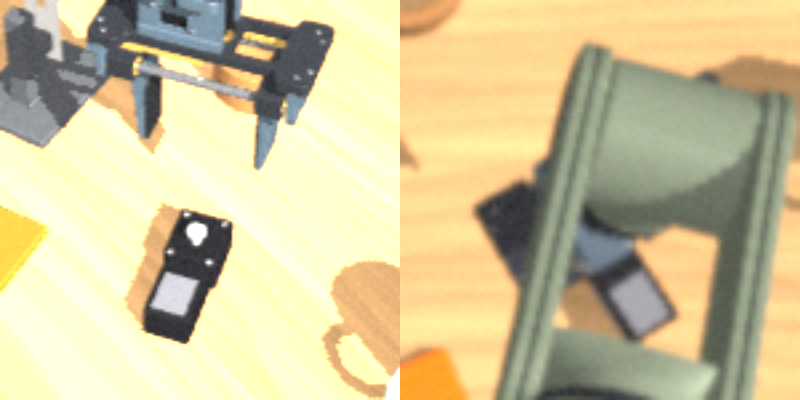

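The side crop shows the open fingers straddling the mic's head end, with tip midpoint at about full-frame (347,226), which matches the projected TCP at (346,223). So I descend and pinch.

Emit:
{"api": "send_rows", "payload": {"motion": [{"tx": 0, "ty": 0, "tz": 0.05, "rx": 0, "ry": 0, "rz": 0, "gripper": -1}, {"tx": 0, "ty": 0, "tz": 0.06, "rx": 0, "ry": 0, "rz": 0, "gripper": -1}, {"tx": 0, "ty": 0, "tz": 0.06, "rx": 0, "ry": 0, "rz": 0, "gripper": -1}, {"tx": 0, "ty": 0, "tz": 0.06, "rx": 0, "ry": 0, "rz": 0, "gripper": -1}, {"tx": 0, "ty": 0, "tz": 0.04, "rx": 0, "ry": 0, "rz": 0, "gripper": -1}, {"tx": 0, "ty": 0, "tz": 0.026, "rx": 0, "ry": 0, "rz": 0, "gripper": -1}, {"tx": 0, "ty": 0, "tz": 0, "rx": 0, "ry": 0, "rz": 0, "gripper": -1}, {"tx": 0, "ty": 0, "tz": 0, "rx": 0, "ry": 0, "rz": 0, "gripper": -1}]}}

```text
time_s: 3.8
ee_pos: [522.6, -130.3, 1.7]
ee_rot: [179.9, -0.1, 30.2]
force: [0.2, -0.3, 0.1]
gripper_width: 91.1
gripper_force: 0.0
```

Emit:
{"api": "send_rows", "payload": {"grip_force": 60, "motion": [{"tx": 0, "ty": 0, "tz": 0, "rx": 0, "ry": 0, "rz": 0, "gripper": 1}, {"tx": 0, "ty": 0, "tz": 0, "rx": 0, "ry": 0, "rz": 0, "gripper": 1}, {"tx": 0, "ty": 0, "tz": 0, "rx": 0, "ry": 0, "rz": 0, "gripper": 1}, {"tx": 0, "ty": 0, "tz": 0, "rx": 0, "ry": 0, "rz": 0, "gripper": 1}, {"tx": 0, "ty": 0, "tz": 0, "rx": 0, "ry": 0, "rz": 0, "gripper": 1}, {"tx": 0, "ty": 0, "tz": 0, "rx": 0, "ry": 0, "rz": 0, "gripper": 1}, {"tx": 0, "ty": 0, "tz": 0, "rx": 0, "ry": 0, "rz": 0, "gripper": 1}, {"tx": 0, "ty": 0, "tz": 0, "rx": 0, "ry": 0, "rz": 0, "gripper": 1}]}}

```text
time_s: 4.8
ee_pos: [521.8, -130.0, 1.0]
ee_rot: [-180.0, -0.0, 30.2]
force: [-1.1, 1.7, 1.5]
gripper_width: 52.9
gripper_force: 60.0
```

Emit:
{"api": "send_rows", "payload": {"motion": [{"tx": 0, "ty": 0, "tz": -0.01, "rx": 0, "ry": 0, "rz": 0, "gripper": 1}, {"tx": 0, "ty": 0, "tz": -0.02, "rx": 0, "ry": 0, "rz": 0, "gripper": 1}, {"tx": 0, "ty": 0, "tz": -0.05, "rx": 0, "ry": 0, "rz": 0, "gripper": 1}, {"tx": 0, "ty": 0, "tz": -0.07, "rx": 0, "ry": 0, "rz": 0, "gripper": 1}, {"tx": 0, "ty": 0, "tz": -0.08, "rx": 0, "ry": 0, "rz": 0, "gripper": 1}, {"tx": 0, "ty": 0, "tz": -0.08, "rx": 0, "ry": 0, "rz": 0, "gripper": 1}, {"tx": 0, "ty": 0, "tz": -0.08, "rx": 0, "ry": 0, "rz": 0, "gripper": 1}, {"tx": 0, "ty": 0, "tz": -0.06, "rx": 0, "ry": 0, "rz": 0, "gripper": 1}, {"tx": 0, "ty": 0, "tz": -0.03, "rx": 0, "ry": 0, "rz": 0, "gripper": 1}, {"tx": 0, "ty": 0, "tz": -0.02, "rx": 0, "ry": 0, "rz": 0, "gripper": 1}, {"tx": 0, "ty": 0, "tz": 0, "rx": 0, "ry": 0, "rz": 0, "gripper": 1}, {"tx": 0, "ty": 0, "tz": 0, "rx": 0, "ry": 0, "rz": 0, "gripper": 1}]}}

```text
time_s: 6.3
ee_pos: [521.3, -130.0, 249.7]
ee_rot: [-179.9, 0.1, 30.2]
force: [-0.4, -0.5, -3.2]
gripper_width: 52.6
gripper_force: 60.0
```

```bash
python3 - <<'E'
from h import *
s=env.state(); f,*c=cam("side"); p=proj(*c,s["ee_pos"]); print(p,s["gripper_width"]); x,y=int(p[0])-60,max(0,int(p[1])-60)
print(x,y);save("lift",cv2.convertScaleAbs(cv2.resize(f[y:y+120,x:x+120],(600,600),interpolation=cv2.INTER_CUBIC),alpha=1.8,beta=15))
E
```

```text
[346.62586799 189.23844792] 52.60786480857049
286 129
```

View pics/lift.png

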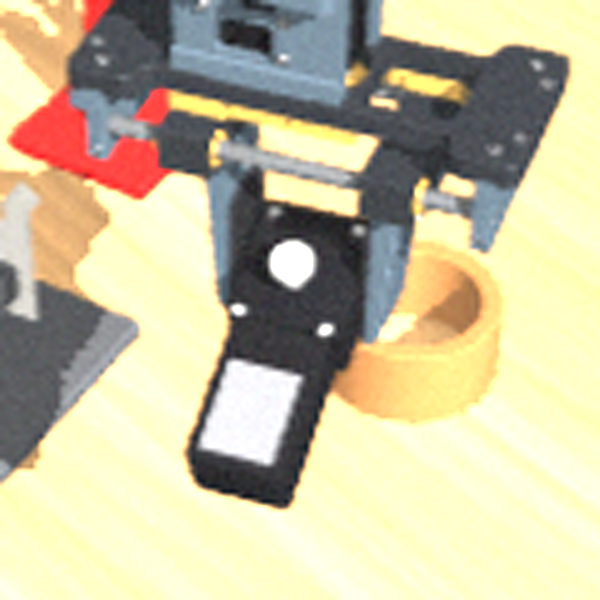

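The lift held: the mic is pinched at its head between the fingers, with the tail slightly drooped and the button at crop (292,263). Now I ease the grip to 5 N.

Emit:
{"api": "send_rows", "payload": {"grip_force": 5, "motion": [{"tx": 0, "ty": 0, "tz": 0, "rx": 0, "ry": 0, "rz": 0, "gripper": 1}, {"tx": 0, "ty": 0, "tz": 0, "rx": 0, "ry": 0, "rz": 0, "gripper": 1}, {"tx": 0, "ty": 0, "tz": 0, "rx": 0, "ry": 0, "rz": 0, "gripper": 1}, {"tx": 0, "ty": 0, "tz": 0, "rx": 0, "ry": 0, "rz": 0, "gripper": 1}, {"tx": 0, "ty": 0, "tz": 0, "rx": 0, "ry": 0, "rz": 0, "gripper": 1}, {"tx": 0, "ty": 0, "tz": 0, "rx": 0, "ry": 0, "rz": 0, "gripper": 1}]}}

```text
time_s: 7.1
ee_pos: [521.9, -130.1, 250.9]
ee_rot: [-180.0, -0.0, 30.1]
force: [1.9, 0.8, -2.5]
gripper_width: 55.6
gripper_force: 5.0
```

```bash
python3 - <<'E'
from h import *
s=env.state(); f,*c=cam("side"); p=proj(*c,s["ee_pos"]); print(p,s["gripper_width"],s["gripper_force"],s["force"]); x,y=int(p[0])-60,max(0,int(p[1])-60)
print(x,y);save("swing",cv2.convertScaleAbs(cv2.resize(f[y:y+120,x:x+120],(600,600),interpolation=cv2.INTER_CUBIC),alpha=1.8,beta=15))
E
```

```text
[346.88997925 188.7203876 ] 55.56359311644346 4.999935105443001 [ 1.87343769  0.77239843 -2.45148588]
286 128
```

View pics/swing.png

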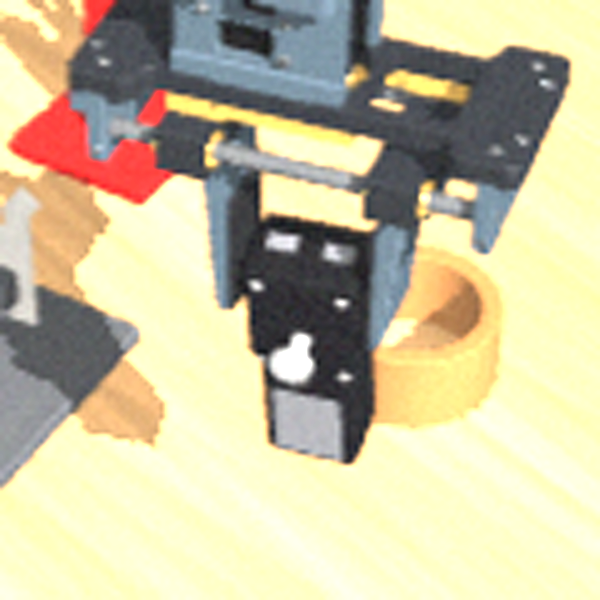

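The mic has swung down: head up with two white marks on top, and the button at crop (292,362). I let it settle briefly, then tighten.

Emit:
{"api": "send_rows", "payload": {"motion": [{"tx": 0, "ty": 0, "tz": 0, "rx": 0, "ry": 0, "rz": 0, "gripper": 1}, {"tx": 0, "ty": 0, "tz": 0, "rx": 0, "ry": 0, "rz": 0, "gripper": 1}, {"tx": 0, "ty": 0, "tz": 0, "rx": 0, "ry": 0, "rz": 0, "gripper": 1}, {"tx": 0, "ty": 0, "tz": 0, "rx": 0, "ry": 0, "rz": 0, "gripper": 1}]}}

```text
time_s: 7.65
ee_pos: [522.0, -130.1, 250.9]
ee_rot: [-180.0, -0.0, 30.1]
force: [1.1, 0.4, -4.1]
gripper_width: 55.5
gripper_force: 5.0
```

Emit:
{"api": "send_rows", "payload": {"grip_force": 40, "motion": [{"tx": 0, "ty": 0, "tz": 0, "rx": 0, "ry": 0, "rz": 0, "gripper": 1}, {"tx": 0, "ty": 0, "tz": 0, "rx": 0, "ry": 0, "rz": 0, "gripper": 1}, {"tx": 0, "ty": 0, "tz": 0, "rx": 0, "ry": 0, "rz": 0, "gripper": 1}]}}

```text
time_s: 8.02
ee_pos: [521.9, -130.1, 250.9]
ee_rot: [-180.0, -0.0, 30.2]
force: [-0.8, -0.1, -2.4]
gripper_width: 54.0
gripper_force: 40.0
```

```bash
cat > btn.py <<'E'
from h import *
from scipy.spatial.transform import Rotation as Ro
def look(off,tilt_list=(-8,-4,0,4,8,12,16)):
    """off: stud midpoint rel. to grasp in tool x,z; predicts button head outer-face centre for tilts of the mic"""
    s=env.state(); f,*c=cam("side"); A=Ro.from_euler("xyz",s["ee_rot"],degrees=True)
    G=s["ee_pos"]+A.apply([off[0],0,-19+off[1]])
    X=A.apply([1,0,0]); U=-A.apply([0,0,1])
    for a in tilt_list:
        r=np.radians(a); x=U*np.cos(r)+X*np.sin(r); z=-X*np.cos(r)+U*np.sin(r)   # a>0: tail towards the back side
        print(a,"face",proj(*c,G-16*x+33*z).round(1),"neck",(G-16*x+22*z).round(1),"marks top",proj(*c,G+20*x).round(1))
    return f,c,G
E
python3 - <<'E'
from btn import *
f,c,G=look((0,0)); print("G",G)
p=proj(*c,G); x,y=int(p[0])-30,int(p[1])-25
g=f[y:y+80,x:x+60].min(2); k=(g>150).astype(np.uint8); n,l,st,ce=cv2.connectedComponentsWithStats(k)
for i in range(1,n):
    if 5<st[i,4]<400: print((ce[i]+[x,y]).round(1),st[i])
print(env.state()["ee_pos"],env.state()["ee_rot"])
E
```

```text
-8 face [341.8 198.5] neck [ 505. -140.  251.] marks top [346.9 175.1]
-4 face [341.6 198.2] neck [ 503.9 -140.6  252.4] marks top [347.1 174.6]
0 face [341.4 197.7] neck [ 502.9 -141.2  253.9] marks top [347.4 174.2]
4 face [341.3 197.2] neck [ 502.  -141.7  255.5] marks top [347.6 173.8]
8 face [341.1 196.6] neck [ 501.2 -142.2  257.1] marks top [347.8 173.4]
12 face [341.  195.9] neck [ 500.4 -142.6  258.8] marks top [348.1 173.1]
16 face [340.9 195.1] neck [ 499.8 -143.   260.6] marks top [348.3 172.8]
G [ 521.91275743 -130.14434941  269.90128427]
[344.4 198.9] [24 40  7  6 25]
[ 521.92216054 -130.16507032  250.92342829] [-1.79999140e+02 -9.66235920e-03  3.01558625e+01]
```

The tightened grip holds at 54 mm opening. The button shows at (344,200), about 3 px from the prediction. The hanger prongs are off by a similar camera bias, so I'll compare the two relative to each other when close. Now I plan the carry to above the slot.

```bash
python3 - <<'E'
from plan import *
plan([521.92,-130.16,250.9],[180,0,30.16],[562,152.3,251],[180,0,20.6],9,3)
E
```

```text
[{"tx": 0.039, "ty": -0.05, "rz": 0.035}, {"tx": 0.038, "ty": -0.05, "rz": 0.035}, {"tx": 0.037, "ty": -0.051, "rz": 0.035}, {"tx": 0.037, "ty": -0.052, "rz": 0.035}, {"tx": 0.036, "ty": -0.053, "rz": 0.035}, {"tx": 0.034, "ty": -0.053, "rz": 0.035}, {"tx": 0.034, "ty": -0.054, "rz": 0.035}, {"tx": 0.032, "ty": -0.054, "rz": 0.035}, {"tx": 0.032, "ty": -0.055, "rz": 0.035}]
end [562.1 152.1 250.9] [180.     0.    20.71]
```

Emit:
{"api": "send_rows", "payload": {"motion": [{"tx": 0.019, "ty": -0.025, "tz": 0, "rx": 0, "ry": 0, "rz": 0.0, "gripper": 1}, {"tx": 0.039, "ty": -0.05, "tz": 0, "rx": 0, "ry": 0, "rz": 0.035, "gripper": 1}, {"tx": 0.038, "ty": -0.05, "tz": 0, "rx": 0, "ry": 0, "rz": 0.035, "gripper": 1}, {"tx": 0.037, "ty": -0.051, "tz": 0, "rx": 0, "ry": 0, "rz": 0.035, "gripper": 1}, {"tx": 0.037, "ty": -0.052, "tz": 0, "rx": 0, "ry": 0, "rz": 0.035, "gripper": 1}, {"tx": 0.036, "ty": -0.053, "tz": 0, "rx": 0, "ry": 0, "rz": 0.035, "gripper": 1}, {"tx": 0.034, "ty": -0.053, "tz": 0, "rx": 0, "ry": 0, "rz": 0.035, "gripper": 1}, {"tx": 0.034, "ty": -0.054, "tz": 0, "rx": 0, "ry": 0, "rz": 0.035, "gripper": 1}, {"tx": 0.032, "ty": -0.054, "tz": 0, "rx": 0, "ry": 0, "rz": 0.035, "gripper": 1}, {"tx": 0.014, "ty": -0.03, "tz": 0, "rx": 0, "ry": 0, "rz": 0.035, "gripper": 1}, {"tx": 0, "ty": 0, "tz": 0, "rx": 0, "ry": 0, "rz": 0, "gripper": 1}, {"tx": 0, "ty": 0, "tz": 0, "rx": 0, "ry": 0, "rz": 0, "gripper": 1}]}}

```text
time_s: 9.57
ee_pos: [559.9, 152.6, 250.9]
ee_rot: [180.0, 0.0, 20.7]
force: [-0.0, 0.7, -3.0]
gripper_width: 53.7
gripper_force: 40.0
```

```bash
python3 - <<'E'
from btn import *
s=env.state();print(s["ee_pos"],s["ee_rot"],s["time_s"])
f,c,G=look((0,0),(0,4)); g,*d=cam("top")
O=np.array([541.5,144.6,0]);X=np.array([.936,.352,0]);Y=np.array([-.352,.936,0])
for n,k in(("side",c),("top",d)): print(n,"prong tops +-18",proj(*k,np.array([O+18*Y+[0,0,139],O-18*Y+[0,0,139],O+[0,0,105]])).round(1).tolist(),"btn face",proj(*k,G-16*np.array([0,0,1])-33*X).round(1))
a=cv2.resize(f[90:210,240:340],(500,600),interpolation=cv2.INTER_CUBIC); b=cv2.resize(g[160:260,225:275],(300,600),interpolation=cv2.INTER_CUBIC)
save("over",cv2.convertScaleAbs(np.hstack([a,b]),alpha=1.4,beta=10))
E
```

```text
[559.92207661 152.60067041 250.88437179] [1.79982657e+02 2.99815618e-02 2.07345024e+01] 9.575
0 face [276.6 128.4] neck [539.3 144.8 253.9] marks top [283.4 109.1]
4 face [276.3 127.8] neck [538.4 144.4 255.5] marks top [283.8 108.8]
side prong tops +-18 [[277.7, 161.0], [289.1, 165.4], [284.3, 173.3]] btn face [276.6 128.4]
top prong tops +-18 [[256.4, 207.1], [268.4, 202.6], [263.6, 206.0]] btn face [259.  205.1]
```

View pics/over.png

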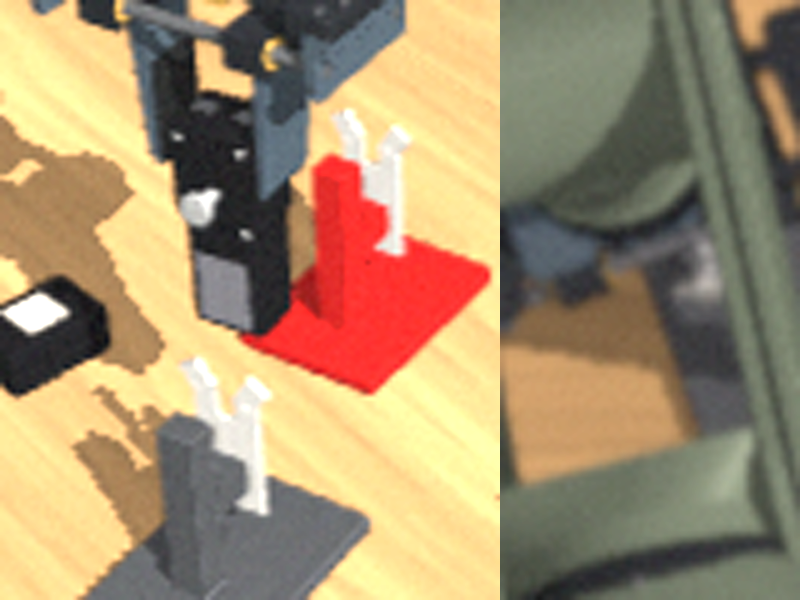

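In the side crop the button head is at full-frame (279,131.5) and the dark hanger's prong tops are at (278.6,162.5) and (291.8,167.6). Relative to the prediction they agree within about 1.5 mm. I correct x by +2 mm, lower to just above the prongs and look again.

Emit:
{"api": "send_rows", "payload": {"motion": [{"tx": 0.004, "ty": 0, "tz": 0.02, "rx": 0, "ry": 0, "rz": 0, "gripper": 1}, {"tx": 0, "ty": 0, "tz": 0.04, "rx": 0, "ry": 0, "rz": 0, "gripper": 1}, {"tx": 0, "ty": 0, "tz": 0.05, "rx": 0, "ry": 0, "rz": 0, "gripper": 1}, {"tx": 0, "ty": 0, "tz": 0.05, "rx": 0, "ry": 0, "rz": 0, "gripper": 1}, {"tx": 0, "ty": 0, "tz": 0.03, "rx": 0, "ry": 0, "rz": 0, "gripper": 1}, {"tx": 0, "ty": 0, "tz": 0.01, "rx": 0, "ry": 0, "rz": 0, "gripper": 1}, {"tx": 0, "ty": 0, "tz": 0, "rx": 0, "ry": 0, "rz": 0, "gripper": 1}, {"tx": 0, "ty": 0, "tz": 0, "rx": 0, "ry": 0, "rz": 0, "gripper": 1}]}}

```text
time_s: 10.68
ee_pos: [562.8, 153.6, 151.9]
ee_rot: [180.0, -0.1, 20.7]
force: [0.4, 0.6, -2.7]
gripper_width: 53.9
gripper_force: 40.0
```

```bash
python3 - <<'E'
from btn import *
s=env.state();print(s["ee_pos"],s["ee_rot"],s["force"])
f,c,G=look((0,0),(0,4))
save("near",cv2.convertScaleAbs(cv2.resize(f[125:205,250:320],(525,600),interpolation=cv2.INTER_CUBIC),alpha=1.4,beta=10))
E
```

```text
[562.80133827 153.63263521 151.94148577] [ 1.79991448e+02 -1.18620062e-01  2.07061279e+01] [ 0.44968975  0.55129077 -2.67654187]
0 face [280.4 160.3] neck [542.2 145.9 154.9] marks top [286.8 142.2]
4 face [280.1 159.8] neck [541.2 145.5 156.5] marks top [287.1 142. ]
```

View pics/near.png

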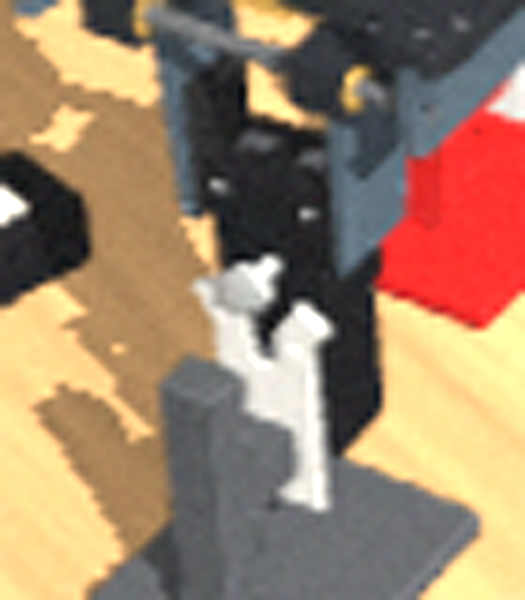

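The button head is at (282,163). Its neck lies straight above the midpoint of the prong tops at crop (261,305), so the alignment is good. I lower into the slot, slowing at the floor.

Emit:
{"api": "send_rows", "payload": {"motion": [{"tx": 0, "ty": 0, "tz": 0.01, "rx": 0, "ry": 0, "rz": 0, "gripper": 1}, {"tx": 0, "ty": 0, "tz": 0.015, "rx": 0, "ry": 0, "rz": 0, "gripper": 1}, {"tx": 0, "ty": 0, "tz": 0.015, "rx": 0, "ry": 0, "rz": 0, "gripper": 1}, {"tx": 0, "ty": 0, "tz": 0.014, "rx": 0, "ry": 0, "rz": 0, "gripper": 1}, {"tx": 0, "ty": 0, "tz": 0.01, "rx": 0, "ry": 0, "rz": 0, "gripper": 1}, {"tx": 0, "ty": 0, "tz": 0.006, "rx": 0, "ry": 0, "rz": 0, "gripper": 1}, {"tx": 0, "ty": 0, "tz": 0, "rx": 0, "ry": 0, "rz": 0, "gripper": 1}, {"tx": 0, "ty": 0, "tz": 0, "rx": 0, "ry": 0, "rz": 0, "gripper": 1}]}}

```text
time_s: 11.72
ee_pos: [562.2, 153.5, 116.2]
ee_rot: [-180.0, -0.0, 20.7]
force: [-0.6, 0.3, -2.4]
gripper_width: 53.8
gripper_force: 40.0
```

Emit:
{"api": "send_rows", "payload": {"motion": [{"tx": 0, "ty": 0, "tz": 0.006, "rx": 0, "ry": 0, "rz": 0, "gripper": 1}, {"tx": 0, "ty": 0, "tz": 0.006, "rx": 0, "ry": 0, "rz": 0, "gripper": 1}, {"tx": 0, "ty": 0, "tz": 0.004, "rx": 0, "ry": 0, "rz": 0, "gripper": 1}, {"tx": 0, "ty": 0, "tz": 0, "rx": 0, "ry": 0, "rz": 0, "gripper": 1}, {"tx": 0, "ty": 0, "tz": 0, "rx": 0, "ry": 0, "rz": 0, "gripper": 1}]}}

```text
time_s: 12.35
ee_pos: [566.3, 154.9, 112.6]
ee_rot: [180.0, -0.7, 20.7]
force: [0.9, 1.2, 15.5]
gripper_width: 53.6
gripper_force: 40.0
```

```bash
python3 - <<'E'
from btn import *
s=env.state();print(s["ee_pos"],s["force"])
f,c,G=look((0,0),(0,4))
save("slot",cv2.convertScaleAbs(cv2.resize(f[125:205,250:320],(525,600),interpolation=cv2.INTER_CUBIC),alpha=1.4,beta=10))
E
```

```text
[566.26031002 154.85211625 112.55976946] [ 0.85832822  1.21077299 15.51043043]
0 face [282.4 171.5] neck [545.6 147.1 115.3] marks top [288.5 153.9]
4 face [282.1 171.1] neck [544.6 146.7 116.9] marks top [288.8 153.7]
```

View pics/slot.png

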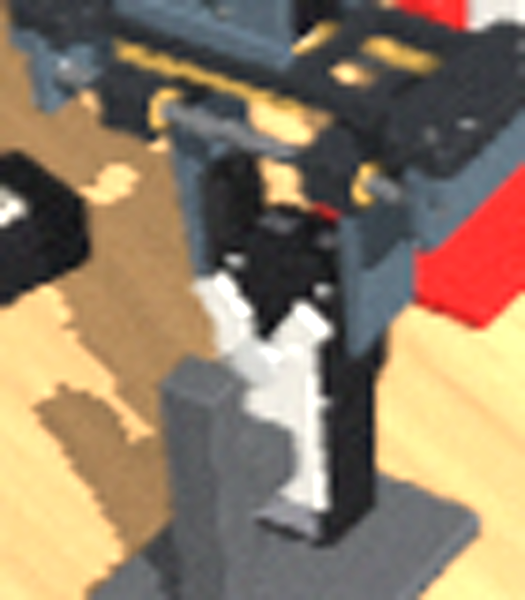

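The neck shows within the slot: the head sits just below the V at crop (255,358), and the vertical load is about 18 N, so the mic is in contact. I take off the excess load, then ease the grip in steps so it settles.

Emit:
{"api": "send_rows", "payload": {"motion": [{"tx": 0, "ty": 0, "tz": -0.006, "rx": 0, "ry": 0, "rz": 0, "gripper": 1}, {"tx": 0, "ty": 0, "tz": 0, "rx": 0, "ry": 0, "rz": 0, "gripper": 1}, {"tx": 0, "ty": 0, "tz": 0, "rx": 0, "ry": 0, "rz": 0, "gripper": 1}]}}

```text
time_s: 12.78
ee_pos: [565.1, 154.4, 113.5]
ee_rot: [180.0, -0.5, 20.7]
force: [3.6, 1.3, 9.3]
gripper_width: 53.5
gripper_force: 40.0
```

Emit:
{"api": "send_rows", "payload": {"grip_force": 5, "motion": [{"tx": 0, "ty": 0, "tz": 0, "rx": 0, "ry": 0, "rz": 0, "gripper": 1}, {"tx": 0, "ty": 0, "tz": 0, "rx": 0, "ry": 0, "rz": 0, "gripper": 1}, {"tx": 0, "ty": 0, "tz": 0, "rx": 0, "ry": 0, "rz": 0, "gripper": 1}, {"tx": 0, "ty": 0, "tz": 0, "rx": 0, "ry": 0, "rz": 0, "gripper": 1}]}}

```text
time_s: 13.28
ee_pos: [564.8, 154.0, 112.8]
ee_rot: [179.9, -0.4, 20.7]
force: [3.6, 1.0, 6.1]
gripper_width: 56.0
gripper_force: 5.0
```

```bash
python3 - <<'E'
from btn import *
s=env.state();print(s["ee_pos"],s["force"])
f,c,G=look((0,0),(0,4))
save("slot2",cv2.convertScaleAbs(cv2.resize(f[140:205,255:310],(508,600),interpolation=cv2.INTER_CUBIC),alpha=1.2,beta=0))
E
```

```text
[564.81330549 153.95335405 112.84372881] [3.59788366 1.031321   6.06953542]
0 face [282.1 171.8] neck [544.2 146.2 115.7] marks top [288.3 154.2]
4 face [281.8 171.3] neck [543.2 145.8 117.3] marks top [288.6 153.9]
```

View pics/slot2.png

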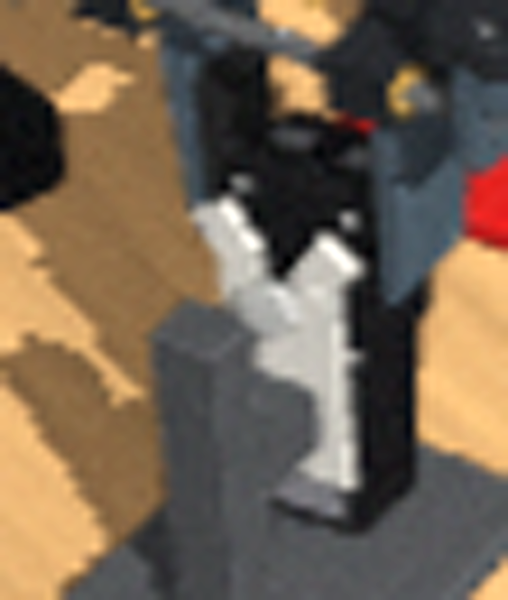

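The head shows at about (284,174), partly hidden by the post. That could mean it is seated or still a few mm high. A gentle sideways wiggle under light load will tell me.

Emit:
{"api": "send_rows", "payload": {"grip_force": 30, "motion": [{"tx": 0, "ty": 0, "tz": 0, "rx": 0, "ry": 0, "rz": 0, "gripper": 1}, {"tx": 0, "ty": 0.004, "tz": 0, "rx": 0, "ry": 0, "rz": 0, "gripper": 1}, {"tx": 0, "ty": 0.004, "tz": 0, "rx": 0, "ry": 0, "rz": 0, "gripper": 1}, {"tx": 0, "ty": 0, "tz": 0, "rx": 0, "ry": 0, "rz": 0, "gripper": 1}, {"tx": 0, "ty": 0, "tz": 0, "rx": 0, "ry": 0, "rz": 0, "gripper": 1}]}}

```text
time_s: 13.95
ee_pos: [565.5, 152.3, 112.8]
ee_rot: [-179.8, -0.4, 20.6]
force: [0.6, 6.4, 6.9]
gripper_width: 54.4
gripper_force: 30.0
```

Emit:
{"api": "send_rows", "payload": {"motion": [{"tx": 0, "ty": -0.004, "tz": 0, "rx": 0, "ry": 0, "rz": 0, "gripper": 1}, {"tx": 0, "ty": -0.004, "tz": 0, "rx": 0, "ry": 0, "rz": 0, "gripper": 1}, {"tx": 0, "ty": -0.004, "tz": 0, "rx": 0, "ry": 0, "rz": 0, "gripper": 1}, {"tx": 0, "ty": -0.004, "tz": 0, "rx": 0, "ry": 0, "rz": 0, "gripper": 1}, {"tx": 0, "ty": 0, "tz": 0, "rx": 0, "ry": 0, "rz": 0, "gripper": 1}, {"tx": 0, "ty": 0, "tz": 0, "rx": 0, "ry": 0, "rz": 0, "gripper": 1}]}}

```text
time_s: 14.7
ee_pos: [564.1, 156.2, 112.8]
ee_rot: [179.8, -0.4, 20.8]
force: [6.6, -3.7, 4.9]
gripper_width: 54.3
gripper_force: 30.0
```

The total sideways play was 4.1 mm with force on both sides. That is exactly a 12 mm slot minus an 8 mm neck, so the neck is in the straight part and resting on the floor. I re-centre, unload and open slowly.

Emit:
{"api": "send_rows", "payload": {"grip_force": 4, "motion": [{"tx": 0, "ty": 0.008, "tz": 0, "rx": 0, "ry": 0, "rz": 0, "gripper": 1}, {"tx": 0, "ty": 0, "tz": 0, "rx": 0, "ry": 0, "rz": 0, "gripper": 1}, {"tx": 0, "ty": 0, "tz": 0, "rx": 0, "ry": 0, "rz": 0, "gripper": 1}, {"tx": 0, "ty": 0, "tz": 0, "rx": 0, "ry": 0, "rz": 0, "gripper": 1}]}}

```text
time_s: 15.2
ee_pos: [562.4, 153.6, 111.1]
ee_rot: [180.0, -0.0, 20.7]
force: [4.0, 1.9, 4.7]
gripper_width: 56.1
gripper_force: 4.0
```

Emit:
{"api": "send_rows", "payload": {"motion": [{"tx": 0, "ty": 0, "tz": 0, "rx": 0, "ry": 0, "rz": 0, "gripper": -0.3}, {"tx": 0, "ty": 0, "tz": 0, "rx": 0, "ry": 0, "rz": 0, "gripper": -0.4}, {"tx": 0, "ty": 0, "tz": 0, "rx": 0, "ry": 0, "rz": 0, "gripper": -0.5}, {"tx": 0, "ty": 0, "tz": 0, "rx": 0, "ry": 0, "rz": 0, "gripper": -0.6}, {"tx": 0, "ty": 0, "tz": 0, "rx": 0, "ry": 0, "rz": 0, "gripper": -0.6}, {"tx": 0, "ty": 0, "tz": 0, "rx": 0, "ry": 0, "rz": 0, "gripper": -0.6}]}}

```text
time_s: 15.95
ee_pos: [562.1, 153.4, 111.0]
ee_rot: [-180.0, 0.0, 20.7]
force: [-0.6, 0.1, 0.9]
gripper_width: 72.8
gripper_force: 0.0
```

```bash
python3 - <<'E'
from btn import *
b=cv2.imread("pics/slot2.png")
s=env.state();print(s["ee_pos"],s["force"],s["gripper_width"])
f,c,G=look((0,0),(0,))
hsv=cv2.cvtColor(f,cv2.COLOR_RGB2HSV)
# rows of brightness over button/prong region, and dark body outline
print("min-channel"); print(f[160:186:1,276:296].min(2))
E
```

```text
[562.11469951 153.44561662 110.95457782] [-0.58116754  0.11838336  0.92172903] 72.80956888874634
0 face [281.4 172.8] neck [541.5 145.7 114. ] marks top [287.7 155.2]
min-channel
[[ 31  27  16  19  43  66  41  17  17  21  15  21  20  22  25  25  17  17
    7  16]
 [ 30  32  52 115  75  23  15  22  22  20  18  19  10  20  19  27  22  22
   13   6]
 [109 126 143 198 154  61  20  17  16  19  20  18  17  21  18  19  20  23
   39  28]
 [134 155 155 182 207 123  18  22  16  16  17  18  15  23  15  58 107  65
   24  16]
 [ 84 140 158 160 181 145  63  17  18  18  19  19  23  16  21  42  71  42
   19  17]
 [ 57 134 157 154 155 197 154  62  16  17  16  15  20  88 115  65  24  20
   22  18]
 [ 60  98 153 161 154 183 206 122  19  13  20  14  38 157 206 157  66  19
   22  17]
 [ 60  62 117 162 158 158 154  99  32  15  16  34 123 157 187 212 157  65
   23  15]
 [ 58  58  93 144 158 157 164 124  53  16  17 119 152 154 159 183 208 157
   63  16]
 [ 61  59  93 143 157 154 154 102  38  33 107 150 156 157 154 159 182 149
   67   6]
 [ 64  61  92 143 157 151 147 152 132  96 125 148 156 152 158 156 118  
[... 589 characters left out ...]
 102  21
   22  23]
 [ 70  79  78  71  67  67 103 140 157 156 155 154 159 158 156 173 173  93
   23  21]
 [ 58  61  66  68  67  69 102 142 156 159 157 156 155 159 153 171 130  59
   20  22]
 [ 58  56  65  68  69  71  73  92 130 148 153 152 157 158 158 168 109  41
   20  20]
 [ 57  58  71  69  68  66  68  70  78  84  96 125 149 158 155 168 128  56
   19  23]
 [ 58  56  65  68  66  65  74  73  72  71  74  77  94 143 157 166 128  56
   22  20]
 [ 60  53  73  67  70  68  77  75  71  73  70  72  73 122 150 168 128  60
   18  21]
 [ 55  56  73  68  67  67  70  71  71  72  72  71  69 121 148 163 128  56
   20  18]
 [ 58  53  70  70  65  70  70  62  66  74  70  74  74 105 146 161 150  77
   22  20]]
```

```bash
python3 - <<'E'
from h import *
np.set_printoptions(suppress=True,precision=1,linewidth=200)
f,*c=cam("side")
O=np.array([541.5,144.6,0]);X=np.array([.936,.352,0]);Y=np.array([-.352,.936,0]);U=np.array([0,0,1.])
for z in(109,115):
    N=O+U*z
    print(z,"bottom corner back -y",proj(*c,N+8*X-21*Y-84*U),"front -y",proj(*c,N+42*X-21*Y-84*U),"shoulder -y front z36",proj(*c,N+6*X-25*Y-20*U),"top back -y",proj(*c,N+6*X-25*Y+36*U),"top back +y",proj(*c,N+6*X+25*Y+36*U))
print("plate bottom corner -y z45",proj(*c,O-20*Y+45*U-2*X),"base corners",proj(*c,np.array([O+60*X-50*Y+12*U,O-80*X-50*Y+12*U])))
print(f[186:204,284:304].min(2))
print("top"); print(f[146:164,276:302].min(2))
E
```

```text
109 bottom corner back -y [294.2 196.6] front -y [300.9 189.6] shoulder -y front z36 [293.7 179.8] top back -y [292.5 163.2] top back +y [276.7 157.2]
115 bottom corner back -y [294. 195.] front -y [300.8 188. ] shoulder -y front z36 [293.6 178.1] top back -y [292.4 161.4] top back +y [276.5 155.3]
plate bottom corner -y z45 [291.4 193.2] base corners [[313.2 192.9]
 [284.9 223.4]]
[[ 72  69  71  71  71 101 143 163 147  82  21  23  24  17  20  34  90 105  98 100]
 [ 68  68  71  68  73 106 142 158 149  76  25  17  24  17  19  43  76  94 104  99]
 [ 64  72  68  67  70 123 151 157 173 103  22  24  21  22  26  43  72  80  84  96]
 [ 68  68  71  70 114 148 157 155 174 104  22  21  16  21  15  37  61  74  73  81]
 [ 68  69  66 115 148 154 157 158 171 102  23  21  22  23  25  36  60  72  69  67]
 [ 71  68  85  89 121 151 156 155 171 111  38  20  21  25  16  31  60  69  71  72]
 [ 67  85  96  97 100 103  98 124 165 114  37  18  23  17  19  46  67  73  75  68]
 [ 74  93  97 100  97  98  95  66  53  39  22  21  22  21  29  61  73  71  72  70]
 [ 48  46  70  90  99  97  97  72  37  23  19  23  
[... 2010 characters left out ...]
  16  11  11  20  39  58  58  61  49  47  40  38  40  35]
 [ 30  19  15  16  35  26  21  22  18  19  24  20  17  15  11  21  17  23  41  38  29  35  42  40  34  36]
 [ 26  25  23  14  83  84  41  18  17  19  21  22  20  19  14  21  13  13  17  14  15  24  37  39  34  35]
 [ 31  28  20  19  42  68  45  18  17  19  15  18  19  19  24  20  18  14  15  18  13  19  36  40  41  37]
 [ 27  33  51 115  74  23  19  20  20  21  22  21  16  17  19  20  20  20  18   5   5  37  48  55  42  57]
 [111 132 143 197 158  61  17  18  19  20  19  19  19  12  21  17  13  22  43  19  11  36  54  57  69  68]
 [134 156 153 182 205 121  19  23  19  18  18  22  22  17  20  58 104  65  31  16  11  32  51  57  63  68]]
```

The bottom corner of the mic shows at (292.5,197.3). The prediction is (294,196.6) if seated and (294,195) if 6 mm high, so it is seated. I retreat straight up.

Emit:
{"api": "send_rows", "payload": {"motion": [{"tx": 0, "ty": 0, "tz": 0, "rx": 0, "ry": 0, "rz": 0, "gripper": -0.9}, {"tx": 0, "ty": 0, "tz": -0.01, "rx": 0, "ry": 0, "rz": 0, "gripper": -0.9}, {"tx": 0, "ty": 0, "tz": -0.02, "rx": 0, "ry": 0, "rz": 0, "gripper": -0.9}, {"tx": 0, "ty": 0, "tz": -0.04, "rx": 0, "ry": 0, "rz": 0, "gripper": -0.9}, {"tx": 0, "ty": 0, "tz": -0.06, "rx": 0, "ry": 0, "rz": 0, "gripper": -0.9}, {"tx": 0, "ty": 0, "tz": -0.08, "rx": 0, "ry": 0, "rz": 0, "gripper": -0.9}, {"tx": 0, "ty": 0, "tz": -0.08, "rx": 0, "ry": 0, "rz": 0, "gripper": -0.9}, {"tx": 0, "ty": 0, "tz": -0.04, "rx": 0, "ry": 0, "rz": 0, "gripper": -0.9}, {"tx": 0, "ty": 0, "tz": 0, "rx": 0, "ry": 0, "rz": 0, "gripper": -0.9}, {"tx": 0, "ty": 0, "tz": 0, "rx": 0, "ry": 0, "rz": 0, "gripper": -0.9}, {"tx": 0, "ty": 0, "tz": 0, "rx": 0, "ry": 0, "rz": 0, "gripper": -0.9}]}}

```text
time_s: 17.42
ee_pos: [561.5, 153.3, 274.6]
ee_rot: [-180.0, 0.2, 20.7]
force: [-0.9, -0.5, 0.0]
gripper_width: 86.6
gripper_force: 0.0
```

```bash
python3 - <<'E'
from h import *
s=env.state();print(s["ee_pos"],s["force"],s["time_s"])
f,*c=cam("side")
np.set_printoptions(linewidth=200)
print(f[145:200,276:304].min(2))
E
```

```text
[561.50951311 153.30872248 274.56710349] [-0.90945393 -0.54025433  0.01818578] 17.425
[[ 97 100 103 ...  14  15  15]
 [ 98  98  99 ...  14  13  19]
 [ 98  99 101 ...  17  16  15]
 ...
 [ 59  55  58 ...  71  70  71]
 [ 58  56  56 ...  73  72  70]
 [ 57  60  56 ...  74  72  70]]
```

```bash
python3 - <<'E'
from h import *
import sys
np.set_printoptions(linewidth=200,threshold=sys.maxsize)
f,*c=cam("side")
print(f[150:178,274:302].min(2)); print(f[190:200,284:304].min(2))
E
```

```text
[[ 95 102 101 104 105 103  96  93 101  98 103 106 101  98  97 102 107 112 109  76  41  29  26  27  30  25  20  18]
 [100 102 102 102 104 102  99  96  98  99 100 103  73  75  78  93 102 102  69  39  30  25  28  27  29  26  25  20]
 [ 97  94  99 101 103 105 101 103  97  95 101  67  31  25  28  42  70  59  37  28  26  28  24  29  24  26  23  27]
 [102  95  97  96 103 103 102 102 102  72  43  53  64  50  23  19  28  27  23  24  29  25  25  27  29  27  27  22]
 [101  99  97  96  97 101 102 103  78  41  62  96  98  96  97  74  34  18  18  21  18  17  19  23  25  27  29  30]
 [104 104  99  97  95 102  72  45  25  25  24  40  70  92  76  43  22  20  19  33  24  20  20  22  24  22  26  31]
 [103 102 103 102  96  85  45  26  19  20  13  19  20  33  23  22  18  18  45  89  82  49  36  27  11  22  20  26]
 [100 103 103 100  99  71  36  21  19  19  22  20  16  21  18  19  20  32  63  95 100 100  98  50  21  23  19  24]
 [101 103 104 104 101  72  48  26  18  22  23  21  22  16  18  22  18  20  27  39  67  67  43  24  24  22  26  18]
 [100  98 103 102 105  74  92  82  42  19  22  20  21  22  20  18
[... 2251 characters left out ...]
25  17  22  17  36  62  72  68  71]
 [ 68  78  91  94 101 106  94 118 166 110  35  22  19  27  17  45  66  69  68  69]
 [ 73  90  96  95  97  97  99  67  50  38  23  22  24  20  34  58  73  71  68  71]
 [ 49  40  68  88 100  98  96  69  34  18  20  22  13  35  59  67  72  69  70  74]
 [ 60  45  35  38  39  69  93  70  32  20  19  27  47  62  69  69  70  71  73  72]
 [ 61  64  66  49  38  31  42  39  26  22  36  62  69  71  72  71  68  70  72  70]
 [ 60  66  70  69  69  45  59  48  27  35  59  71  74  72  69  70  72  72  72  73]
 [ 61  66  70  69  69  71  71  68  71  66  70  73  71  71  70  69  70  71  72  73]
 [ 67  70  72  68  72  71  69  68  73  70  71  70  74  68  71  70  73  72  72  71]]
```

The mic is unmoved and hanging freely, so I hand in.

```bash
python3 -c "
from workcell import env
print(env.job_done())"
```

```text
the job is handed in; nothing more can be done
None
```

I handed the job in with the mic hanging head up by its button in the dark hanger's slot, gripper clear above it; the hand-in gave no verdict, and I did not re-check the tape roll, mug and adapter, though the arm kept clear of them.

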